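# Stand a glass gel cassette on the light panel

### The arm

A 6-joint arm with a two-finger parallel gripper is mounted at the origin on the work surface. World frame = base frame: x ahead of the robot, y to its left, z up, the work surface at z = 0. Lengths are in m, angles in rad, forces in N, time in s.
With the tool pointing down it reaches from about 0.35 to 0.775 m from the base axis. Payload 5.5 kg.
Tool frame: the origin (TCP) lies midway between the tips of the shut fingers; the grasp point (between the pads) lies 19 mm behind it; z points along the fingers, y is the line along which they close (so a half turn about z gives the same grasp; the last joint's range is limited). The gripper opens to 85 mm and grips with 20 to 120 N. Pads are 22 mm wide; open, the fingers measure 114 mm over their backs; the gripper's body (76 mm by 85 mm) begins 54 mm behind the grasp point. The pads swing forward as they close: fully open they stand 13 mm farther back than shut.
Start: joints at [1.128, 0.313, 0.046, 1.304, 0, 1.431], TCP at [0.171, 0.549, 0.231] pointing down, gripper open.
Joint ranges: [-2.76, 2.76], [-0.86, 1.69], [-1.03, 1.26], [-2.2, 2.34], [-1.47, 1.5], [-3.14, 3.14]. Speed limits (rad/s): [2.57, 2.57, 3.14, 3.14, 3.14, 3.14].

### API

Orientations are given as a unit quaternion [w, x, y, z].
In Python, from workcell import get_state, read_camera, camera_info, hand_in, recognise gives the robot as it stands.
- The arm moves only by the tool arm_command, never from a script. Its argument "moves" is one flat list of numbers, 7 for each row, row after row: the opening, from -1 (shut) to 1 (fully open), then the shift along the tool's x, y, z in mm, then the turn, a rotation vector about the tool's x, y, z in rad. A call has 1 to 8 rows; each row shifts and turns the commanded pose from where the row before left it, along the tool's axes as they then stand; what a row does not reach is not made up. A row lasts 1/8 s, in which the tool goes at most 62.5 mm and 10.7 degrees, less where a joint would pass 70% of its speed; a pose out of reach is approached as far as the arm can. A call with a gripper value outside its range is refused whole. The fingers move at their own pace and stop on an object; "newtons" is the grip in N (left out, the last holds). Time passes only in rows, so rows that do not move let the fingers close. It gives the time, the measured TCP pose, the force, the opening and the grip force at its end, in the units of the state.
- get_state(): the state, without advancing time (a new reading comes with each control period).
- read_camera(name): name is "side" or "top" or "wrist"; returns (picture, depth): 420x560x3 uint8, blue, green, red; 420x560 float32, m along the optical axis (not along the pixel's ray), 0 where there is no reading.
- camera_info(name): a dict with "fovy" (degrees; the focal length in pixels is half the picture's height over the tangent of half this angle, whatever the lens; pixels are square), "cx", "cy" (the principal point, pixels), "eye" and "orientation" of the camera in the world; the wrist camera has in their place "tool_from_camera" (4x4, takes a point from camera to tool coordinates, whose origin is the TCP and whose axes are the flange's). Camera axes: x right, y down, z forward; pixel columns grow to the right and rows downward; lengths in m; the calibration is good to about 2 mm. The wrist camera is an equidistant fisheye: a pixel r from the principal point sees the ray r / f radians off the axis. A picture is of the moment at which its call begins: read the wrist's pose just before it. camera_info takes no time and is no camera call.
- hand_in(): hands the job in; it is judged then, once.
Trained networks look in the newest picture that a camera, given by its name, has taken for a name from the list of things; names that differ only in an ending like _2 or _b are one class to them, and where a whole thing is asked for, a point or a joint stands for the part that bears it (a point fixed in the world has none). Each returns a list of dicts, best first, with "confidence" (0 to 1); they miss things now and then, are a little off and sometimes report something else, mostly with a low value. They report only what shows in the picture. A call takes as long as a camera call. They do not tell look-alikes from the thing itself.
- recognise(camera, label): "point" ([column, row] in pixels, amid what is visible of it).
The state is a dict: "clock": time; "joint_pos": joint angles; "qvel": joint speeds; "tau": joint torques, N m; "tcp_pos": TCP position; "orientation": TCP orientation; "wrist_force": force on the tool from outside, world axes, zero at the start; "ft_torque": the same for the moment, N m; "finger_gap": finger opening in m; "grip_force": force on a finger pad.
Only numpy, scipy, OpenCV 4.12 (cv2) and the standard library are available. Lean on these libraries where they do the work, as an engineer would, in place of code of your own. Each camera call takes 0.05 s, during which the arm holds its last target. There are 200 camera calls.

### The job

Handle the glass gel cassette gently throughout: squeeze it lightly and set it down softly, without dropping or knocking it. Take it off the chilling block, lean it on the green slanted rest with its orange end up and let go of it there; then take it again by the orange end and stand it, orange end still up, on the narrow ledge of the light panel, between the two blue guides and leaning back against the panel. Let go of it there and leave everything else on the bench where it is.

Things in the scene. Friction and masses are not known exactly. Their poses are not given: they have to be found in the camera images.
- cassette: loose flat gel cassette, glass, black frame, one bright orange end; 140 x 60 x 12 mm, 110 to 220 g, lying face up on the chilling block. Origin: centre of its underside. x along the length, pointing AWAY from the orange end (the 26 mm at -x); y across the width; z out of the upper face. It breaks if both fingers together press over 100 N on it, or at a knock over 40 N: use the lightest grip
- cassette_top (a point): middle of the cassette's orange end face, at (-70, 0, 6) mm in the cassette's frame
- chill_block: blue chilling block under the cassette, fixed, 116 x 44 mm, 25 mm high, narrower than the cassette so that the long edges overhang by about 8 mm; origin under its centre
- rest_face: 40 mm wide face of the green slanted rest, fixed, 50 deg to the bench. Origin: middle of its foot, on the ledge, 38 mm above the bench. x down the slope, z out of the face, y along the ledge. Face spans x -85 to 0 mm; ledge 20 mm deep (z), then a lip 6 mm high. A leaning cassette has this frame's orientation and its origin at (-70, 0, 0) mm; its upper 55 mm stays free, front and back
- rest: grey base of the slanted rest, 110 x 60 mm, 12 mm high; origin under its centre; the green face looks to its +x
- panel: face of the light panel (white in a black frame), fixed, 110 mm wide, 75 deg to the bench. Origin: middle of its foot, on the ledge, 52 mm above the bench. x down the face, z out of it, y along the ledge. Face spans x -90 to 0 mm; ledge 20 mm deep (z), then a lip 6 mm high. Blue guides at y -37 and +37 mm (inner sides), x -50 to 0. A standing cassette has this orientation, origin at (-70, 0, 0) mm
- viewer: grey box that carries the light panel, 110 x 130 mm, 44 mm high; origin under its centre; the panel looks to its +x
- orange_rack: bystander: orange tube rack, 90 x 60 mm, 50 mm high with caps; origin under its centre
- blue_rack: bystander: blue tube rack, 90 x 60 mm, 50 mm high with caps; origin under its centre
- tip_box: bystander: purple pipette tip box, 122 x 82 mm, 67 mm high; origin under its centre
- white_bottle: bystander: white bottle with red cap, 64 mm across, 130 mm high; origin under its centre
- amber_bottle: bystander: amber bottle with blue cap, 60 mm across, 120 mm high; origin under its centre
- dish: bystander: closed petri dish, 56 mm across, 15 mm high; origin under its centre
Things that resemble listed ones, but are neither listed nor needed, are in the scene too. Of the things like the cassette, leave any that is purple; of the rest the larger one is meant.

How it is judged:
On the way, in this order (a step that is already met when the one before it is completed fails the run):
1. the cassette leans on the slanted rest, orange end up, at rest and let go (x of cassette in the frame of rest_face between -0.077 and -0.062 m and y of cassette in the frame of rest_face between -0.02 and 0.02 m and z of cassette in the frame of rest_face between -0.005 and 0.012 m and angle between the z axis of cassette and the z axis of rest_face, either way round below 0.17 rad and angle between the x axis of cassette and the x axis of rest_face, either way round below 0.17 rad and angle between cassette's own x axis and vertical above 1.9 rad and linear speed of cassette below 0.02 m/s and contact force between the fingers and cassette below 0.1 N), for 0.2 s.
2. the cassette is held by its orange end, clear of the rest (contact force between the fingers and cassette above 1 N and contact force between cassette and rest_face below 0.05 N and distance between the grasp point and cassette_top below 0.045 m), for 0.2 s.
At the end, for the whole second after the job is handed in: the cassette stands on the ledge of the light panel, orange end up, its plain end within about 8 mm of the ledge, within 12 mm of the middle, its foot within the ledge's depth (underside 12 mm or less from the face), leaning with the panel within 0.17 rad, at rest and let go (x of cassette in the frame of panel between -0.077 and -0.062 m and y of cassette in the frame of panel between -0.012 and 0.012 m and z of cassette in the frame of panel between -0.005 and 0.012 m and angle between the z axis of cassette and the z axis of panel, either way round below 0.17 rad and angle between the x axis of cassette and the x axis of panel, either way round below 0.17 rad and angle between cassette's own x axis and vertical above 1.9 rad and linear speed of cassette below 0.02 m/s and contact force between the fingers and cassette below 0.1 N); the robot touches nothing.
It fails at once if the fingers press on the cassette with more than 100 N in total (contact force between the fingers and cassette above 100 N).
It fails at once if the cassette strikes the rest or the light panel with more than 40 N (contact force between cassette and rest_face above 40 N or contact force between cassette and panel above 40 N).
It fails at once if the cassette falls onto the bench (height (world z) of cassette below 0.01 m).
It fails at once if a bystander is moved more than 25 mm or tipped (distance of any of orange_rack, blue_rack, tip_box, white_bottle, amber_bottle, dish from where it was at the start of the episode above 0.025 m or angle between any of orange_rack, blue_rack, tip_box, white_bottle, amber_bottle, dish's own z axis and vertical above 0.4 rad).
It also fails if it takes over 64 s, if anything falls off the work surface, if the arm or the gripper's body presses on something with over 40 N, if the wrist force passes 120 N, or if a joint passes its speed limit or range.

## Working session

There is one attempt and no reset: what is moved stays moved. The work goes in short steps, Python scripts to look and compute and a tool call to move; the robot and the scene stay as the last step left them, time stands still between calls to the robot, and variables do not carry over. Pictures are saved under pics/ and viewed, at most 10 in all, crops included, and the job is handed in when it is done.

Besides the shell and the picture viewer there is one more tool, called after "Emit:" as name(argument=value, ...) on one line, values as JSON. arm_command: Moves the arm, as the interface text tells. Its arguments: {"type":"object","properties":{"moves":{"type":"array"},"newtons":{"type":"number"}},"required":["moves"]}

```bash
mkdir -p pics; cat > h.py <<'E'
import numpy as np, cv2
from workcell import *
from scipy.spatial.transform import Rotation as R
def q(o): return R.from_quat([o[1],o[2],o[3],o[0]])
def cloud(name):
    s=get_state(); im,d=read_camera(name); c=camera_info(name)
    f=210/np.tan(np.radians(c['fovy'])/2)
    v,u=np.mgrid[:420,:560].astype(float)
    x,y=u-c['cx'],v-c['cy']
    if name=='wrist':
        r=np.hypot(x,y)+1e-9; t=r/f; k=np.tan(t)/r
        P=np.dstack([x*k*d,y*k*d,d])
        T=np.array(c['tool_from_camera']); P=P@T[:3,:3].T+T[:3,3]
        P=P@q(s['orientation']).as_matrix().T+np.array(s['tcp_pos'])
    else:
        P=np.dstack([x/f*d,y/f*d,d])
        o=np.array(c['orientation']); M=o if o.shape==(3,3) else q(o).as_matrix()
        P=P@M.T+np.array(c['eye'])
    P[d<=0]=np.nan
    return im,P
E
python3 - <<'E'
from h import *
for n in('top','side'):
    im,P=cloud(n); cv2.imwrite(f'pics/{n}.png',im); np.save(f'{n}.npy',P); print(camera_info(n))
    for l in ['cassette','cassette_top','chill_block','rest_face','rest','panel','viewer','orange_rack','blue_rack','tip_box','white_bottle','amber_bottle','dish']:
        for r in recognise(n,l)[:3]:
            u,v=map(int,r['point']); print(n,l,r['point'],round(r['confidence'],2),P[v,u].round(3))
print(get_state(), camera_info('wrist'))
E
```

```text
{'fovy': 45.0970397043582, 'cx': 279.3310601205273, 'cy': 205.134771060587, 'eye': array([0.23921362, 0.02188594, 1.55112483]), 'orientation': array([ 0.07191431, -0.69702601,  0.70997459, -0.07013667])}
top cassette [244.6, 192.0] 0.95 [0.598 0.133 0.01 ]
top cassette [188.8, 222.0] 0.76 [0.501 0.301 0.039]
top cassette [158.0, 263.5] 0.69 [0.381 0.395 0.012]
top cassette_top [192.6, 220.7] 0.89 [0.507 0.289 0.035]
top cassette_top [157.3, 262.5] 0.89 [0.384 0.399 0.007]
top cassette_top [242.6, 191.6] 0.82 [0.603 0.14  0.001]
top chill_block [113.3, 255.9] 0.68 [0.398 0.505 0.097]
top chill_block [373.8, 214.8] 0.22 [ 0.507 -0.253  0.083]
top rest_face [278.6, 208.7] 0.65 [0.537 0.027 0.047]
top rest [285.4, 211.0] 0.92 [0.522 0.006 0.077]
top panel [372.0, 216.0] 0.88 [ 0.503 -0.252  0.072]
top viewer [372.7, 215.8] 0.75 [ 0.507 -0.253  0.065]
top viewer [371.6, 214.4] 0.69 [ 0.51  -0.25   0.068]
top orange_rack [244.6, 145.0] 0.69 [0.741 0.13  0.04 ]
top blue_rack [319.9, 152.4] 0.91 [ 0.716 -0.104  0.034]
top tip_box [118.0, 202.4] 0.59 [0.561 0.508 0.064]
top white_bottle [457.
[... 1910 characters left out ...]
ientation': array([6.77652902e-06, 1.50822380e-01, 9.88560877e-01, 3.82158968e-05]), 'wrist_force': array([0.37253371, 0.22743276, 0.18714912]), 'ft_torque': array([-0.02699863, -0.05905051,  0.01895957]), 'grip_force': 0.0, 'finger_gap': 0.08521608082595848} {'fovy': 65.70646984690485, 'cx': 286.7154438862106, 'cy': 209.05179711384199, 'tool_from_camera': array([[-1.94194092e-04, -9.49284210e-01, -3.14419229e-01,
         8.13181651e-02],
       [ 9.99999959e-01, -2.51085318e-04,  1.40440657e-04,
        -2.87261354e-04],
       [-2.12264150e-04, -3.14419189e-01,  9.49284219e-01,
        -1.43048278e-01],
       [ 0.00000000e+00,  0.00000000e+00,  0.00000000e+00,
         1.00000000e+00]])}
```

View pics/top.png

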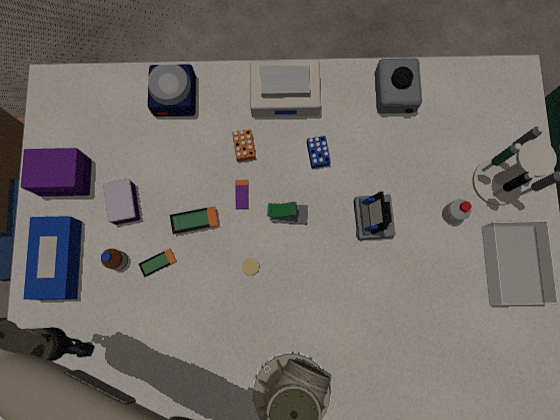

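View pics/side.png

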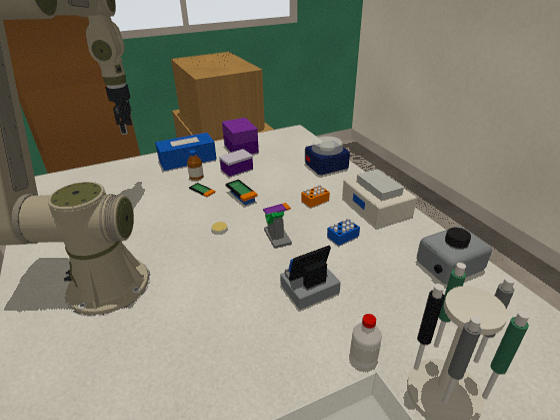

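The top picture shows the large cassette at about (194,220) with its orange end at (212,217), the small one at (157,262), the purple one at (242,193), the rest at (285,211) and the viewer at (374,216). The side picture shows the rest at (276,225) and the viewer at (310,275). I'll zoom in next.

```bash
python3 - <<'E'
from h import *
t=cv2.imread('pics/top.png'); s=cv2.imread('pics/side.png')
rs=lambda a:cv2.resize(a,(400,300),interpolation=cv2.INTER_CUBIC)
a=np.vstack([np.hstack([rs(t[190:250,160:240]),rs(t[185:245,340:420])]),np.hstack([rs(t[180:240,260:340]),rs(s[200:305,250:390])])])
cv2.imwrite('pics/zoom.png',a)
P=np.load('top.npy')
hsv=cv2.cvtColor(t,cv2.COLOR_BGR2HSV)
for nm,(r0,r1,c0,c1) in dict(cass=(198,240,165,225),rest=(195,228,262,312),pan=(185,242,348,402)).items():
    p=P[r0:r1,c0:c1].reshape(-1,3); p=p[p[:,2]>.02]; print(nm,len(p),np.nanpercentile(p,[1,5,25,50,75,95,99],axis=0).round(3).tolist())
    if nm=='cass':
        rc=cv2.minAreaRect(p[:,:2].astype(np.float32)*1000); print(rc)
        o=(hsv[r0:r1,c0:c1,0]<18)&(hsv[r0:r1,c0:c1,1]>120); print('orange',np.nanmean(P[r0:r1,c0:c1][o],axis=0),o.sum())
E
```

```text
cass 926 [[0.471, 0.216, 0.025], [0.477, 0.222, 0.028], [0.492, 0.25, 0.032], [0.507, 0.284, 0.035], [0.523, 0.319, 0.037], [0.538, 0.347, 0.04], [0.544, 0.353, 0.043]]
((508.4028625488281, 285.0887145996094), (62.256370544433594, 140.41693115234375), 10.490920066833496)
orange [0.51795099 0.2320397  0.03479085] 182
rest 410 [[0.507, -0.027, 0.031], [0.509, -0.023, 0.037], [0.516, -0.008, 0.047], [0.527, 0.015, 0.062], [0.538, 0.037, 0.084], [0.546, 0.055, 0.1], [0.549, 0.061, 0.104]]
pan 1624 [[0.442, -0.32, 0.025], [0.447, -0.314, 0.036], [0.467, -0.275, 0.045], [0.499, -0.256, 0.06], [0.532, -0.233, 0.104], [0.56, -0.213, 0.136], [0.569, -0.209, 0.14]]
```

View pics/zoom.png

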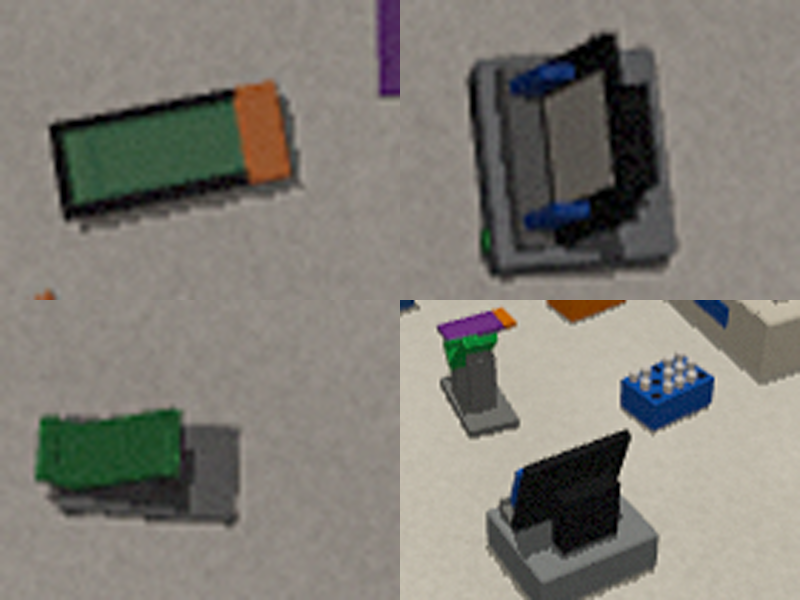

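```bash
cat >> h.py <<'E'
def ransac(p,tol=.003,n=400,seed=0):
    g=np.random.default_rng(seed); best=None
    for _ in range(n):
        a=p[g.choice(len(p),3,replace=False)]; nn=np.cross(a[1]-a[0],a[2]-a[0]); l=np.linalg.norm(nn)
        if l<1e-7: continue
        m=abs((p-a[0])@(nn/l))<tol
        if best is None or m.sum()>best.sum(): best=m
    c=p[best].mean(0); nn=np.linalg.svd(p[best]-c)[2][2]; nn*=np.sign(nn[2]) or 1
    return c,nn,best
def masks(im):
    h=cv2.cvtColor(im,cv2.COLOR_BGR2HSV).astype(int)
    H,S,V=h[...,0],h[...,1],h[...,2]
    return dict(green=(H>45)&(H<75)&(S>120)&(V>40),orange=(H<18)&(S>130)&(V>90),blue=(H>100)&(H<125)&(S>130)&(V>50))
E
python3 - <<'E'
from h import *
for n in('top','side'):
    P=np.load(n+'.npy'); im=cv2.imread(f'pics/{n}.png'); m=masks(im); fin=np.isfinite(P[...,0])
    box=lambda x0,x1,y0,y1,z0:fin&(P[...,0]>x0)&(P[...,0]<x1)&(P[...,1]>y0)&(P[...,1]<y1)&(P[...,2]>z0)
    g=P[m['green']&box(.45,.6,-.06,.09,.03)]
    b=P[m['blue']&box(.4,.6,-.35,-.15,.04)]
    print(n,'green',len(g),'blue',len(b))
    if len(g)>20:
        c,nn,k=ransac(g); print(' rest plane',c.round(4),nn.round(3),k.sum(),'tilt',np.degrees(np.arccos(nn[2])),'az',np.degrees(np.arctan2(nn[1],nn[0])),g.min(0).round(3),g.max(0).round(3))
    q_=P[box(.42,.6,-.33,-.18,.065)]
    c,nn,k=ransac(q_); print(' panel plane',c.round(4),nn.round(3),k.sum(),len(q_),'tilt',np.degrees(np.arccos(nn[2])),'az',np.degrees(np.arctan2(nn[1],nn[0])))
    if len(b)>5:print(' blue',b.mean(0),b.min(0).round(3),b.max(0).round(3))
E
```

```text
top green 351 blue 86
 rest plane [0.5281 0.0091 0.0701] [0.073 0.756 0.65 ] 217 tilt 49.430900231420935 az 84.50648310131643 [ 0.506 -0.023  0.031] [0.552 0.061 0.107]
 panel plane [ 0.5051 -0.261   0.1075] [-0.056  0.964  0.261] 428 751 tilt 74.88242239000719 az 93.3370873821158
 blue [ 0.50787949 -0.2412045   0.09189159] [ 0.461 -0.26   0.052] [ 0.558 -0.224  0.111]
side green 120 blue 22
 rest plane [ 0.5203 -0.0092  0.0767] [0.093 0.764 0.638] 57 tilt 50.33743516488024 az 83.09235366310824 [ 0.506 -0.03   0.033] [0.553 0.054 0.105]
 panel plane [ 0.5025 -0.273   0.1107] [-0.05   0.968  0.246] 465 967 tilt 75.73691616213013 az 92.94612387173021
 blue [ 0.46319586 -0.24198334  0.08505656] [ 0.461 -0.249  0.058] [ 0.469 -0.234  0.106]
```

Emit:
arm_command(moves=[1, 0, 0, -60, 0, 0, 0, 1, 0, 0, -40, 0, 0, 0])

```text
clock: 1.65
tcp_pos: [0.1714, 0.5487, 0.3331]
orientation: [0.0, 0.151, 0.989, 0.0]
wrist_force: [-0.3, 1.4, 0.6]
finger_gap: 0.0852
grip_force: 0.0
```

Emit:
arm_command(moves=[1, -50, -18.5, 0, 0, 0, 0, 1, -50, -18.5, 0, 0, 0, 0, 1, -50, -18.5, 0, 0, 0, 0, 1, -50, -18.5, 0, 0, 0, 0, 1, -50, -18.5, 0, 0, 0, 0, 1, -50, -18.5, 0, 0, 0, 0, 1, -50, -18.5, 0, 0, 0, 0, 1, -50, -18.5, 0, 0, 0, 0])

```text
clock: 2.65
tcp_pos: [0.5104, 0.2871, 0.3315]
orientation: [0.0, 0.151, 0.989, 0.0]
wrist_force: [0.9, 0.3, 0.6]
finger_gap: 0.0854
grip_force: 0.0
```

Emit:
arm_command(moves=[1, 0, 0, 0, 0, 0, 0.156, 1, 0, 0, 0, 0, 0, 0.156, 1, 0, 0, 0, 0, 0, 0.156, 1, 0, 0, 0, 0, 0, 0.156, 1, 0, 0, 0, 0, 0, 0.156, 1, 0, 0, 0, 0, 0, 0.156, 1, 0, 0, 0, 0, 0, 0.153, 1, 0, 0, 0, 0, 0, 0])

```text
clock: 3.65
tcp_pos: [0.5092, 0.2883, 0.3313]
orientation: [-0.0, 0.64, 0.768, 0.0]
wrist_force: [-0.2, 0.6, 1.0]
finger_gap: 0.0851
grip_force: 0.0
```

```bash
cat > wr.py <<'E'
from h import *
import sys
tag=sys.argv[1]
im,P=cloud('wrist'); cv2.imwrite(f'pics/{tag}.png',im); np.save(tag+'.npy',P)
m=masks(im); s=get_state(); print(s['clock'],s['tcp_pos'].round(4),s['orientation'].round(4),s['joint_pos'].round(3))
fin=np.isfinite(P[...,0])
box=lambda x0,x1,y0,y1,z0,z1=.3:fin&(P[...,0]>x0)&(P[...,0]<x1)&(P[...,1]>y0)&(P[...,1]<y1)&(P[...,2]>z0)&(P[...,2]<z1)
def rep(l,p):
    if len(p)<60: return
    c,nn,k=ransac(p); print(l,c.round(4),nn.round(3),k.sum(),len(p),'tilt',np.degrees(np.arccos(nn[2])).round(1),'az',np.degrees(np.arctan2(nn[1],nn[0])).round(2),np.percentile(p,[1,99],axis=0).round(4).tolist())
rep('rest',P[m['green']&box(.45,.6,-.06,.09,.03)])
rep('panel',P[box(.42,.6,-.33,-.18,.065)])
b=P[box(.4,.65,.15,.4,.018,.06)]
if len(b)>100: print('cass',cv2.minAreaRect(b[:,:2].astype(np.float32)*1000),np.percentile(b[:,2],[5,50,95]))
o=P[m['orange']&box(.45,.56,.19,.28,.02,.06)]
if len(o): print('orange',o.mean(0),len(o))
E
python3 wr.py w1
```

```text
3.7 [0.5091 0.2883 0.3313] [-0.      0.64    0.7684  0.    ] [0.378 0.332 0.316 1.554 0.    1.767]
rest [0.5298 0.0116 0.07  ] [0.072 0.762 0.643] 1140 1377 tilt 50.0 az 84.61 [[0.5101, -0.0136, 0.0397], [0.5517, 0.0616, 0.0998]]
cass ((510.541748046875, 285.8604736328125), (60.158103942871094, 141.3692169189453), 9.661609649658203) [0.03486664 0.03662441 0.03854291]
orange [0.52569883 0.2312185  0.03757721] 560
```

View pics/w1.png

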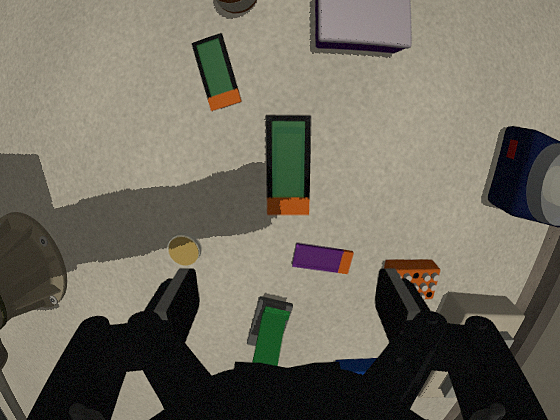

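The wrist picture shows the target cassette at (288,165), lined up between the fingers with its orange end toward the rest. It measures 141 x 60 mm with its top at 37 mm, which agrees with the text. I'll descend and grip.

Emit:
arm_command(moves=[1, -2.7, 1, 50, 0, 0, 0.008, 1, 0, 0, 50, 0, 0, 0, 1, 0, 0, 50, 0, 0, 0, 1, 0, 0, 50, 0, 0, 0, 1, 0, 0, 50, 0, 0, 0, 1, 0, 0, 40, 0, 0, 0, 1, 0, 0, 20, 0, 0, 0, 1, 0, 0, 13, 0, 0, 0])

```text
clock: 4.7
tcp_pos: [0.5101, 0.2856, 0.007]
orientation: [-0.0, 0.643, 0.766, -0.001]
wrist_force: [-0.2, -0.4, -0.5]
finger_gap: 0.0854
grip_force: 0.0
```

Emit:
arm_command(moves=[0.4, 0, 0, 0, 0, 0, 0, 0.2, 0, 0, 0, 0, 0, 0, 0.1, 0, 0, 0, 0, 0, 0, 0.1, 0, 0, 0, 0, 0, 0], newtons=20)

```text
clock: 5.2
tcp_pos: [0.511, 0.2861, 0.009]
orientation: [0.0, 0.644, 0.765, 0.001]
wrist_force: [-0.3, -0.7, -0.6]
finger_gap: 0.0598
grip_force: 22.8
```

Emit:
arm_command(moves=[0, 0, 0, -5, 0, 0, 0, 0, 0, 0, -15, 0, 0, 0, 0, 0, 0, -25, 0, 0, 0, 0, 0, 0, -30, 0, 0, 0, 0, 0, 0, -35, 0, 0, 0, 0, 0, 0, -35, 0, 0, 0, 0, 0, 0, -35, 0, 0, 0, 0, 0, 0, -20, 0, 0, 0])

```text
clock: 6.2
tcp_pos: [0.5113, 0.2861, 0.2118]
orientation: [0.001, 0.644, 0.765, 0.002]
wrist_force: [0.4, 0.8, -2.2]
finger_gap: 0.06
grip_force: 22.6
```

```bash
python3 - <<'E'
from h import *
for n in('w1','top'):
    P=np.load(n+'.npy'); im=cv2.imread(f'pics/{n}.png'); m=masks(im)['green']&(P[...,0]>.45)&(P[...,0]<.6)&(P[...,1]>-.06)&(P[...,1]<.09)&(P[...,2]>.025)
    p=P[m]; c,nn,k=ransac(p)
    az=np.radians(84.6); t=np.radians(50); z=np.array([np.cos(az)*np.sin(t),np.sin(az)*np.sin(t),np.cos(t)])
    x=np.array([np.cos(az)*np.cos(t),np.sin(az)*np.cos(t),-np.sin(t)]); y=np.cross(z,x)
    f=p[k]; a=(f@x); b=f@y; d=np.median(f@z)
    pa=np.c_[p@x,p@y,p@z-d]
    print(n,'x',np.percentile(a,[1,50,99]).round(4),'y',np.percentile(b,[1,2,50,98,99]).round(4),'d',d.round(4),'zout',np.percentile(pa[:,2],[1,99]).round(4))
    # yaw from side edges: slope of mid line
    bins=np.linspace(a.min()+.005,a.max()-.005,7); mid=[(np.percentile(b[(a>=l)&(a<h)],5)+np.percentile(b[(a>=l)&(a<h)],95))/2 for l,h in zip(bins[:-1],bins[1:])]
    print(' mid',np.round(mid,4)); yc=np.median(mid)
    # origin: solve z=.038
    o=z*d+y*yc; o=o+x*((o[2]-.038)/-x[2]); print(' origin',o.round(4),'top x rel',(a.min()-o@x).round(4))
E
```

```text
w1 x [-0.0531 -0.0145  0.0255] y [-0.5458 -0.5452 -0.5263 -0.5078 -0.5075] d 0.092 zout [-0.0026  0.0256]
 mid [-0.5271 -0.5267 -0.5262 -0.5266 -0.5266 -0.5262]
 origin [0.5325 0.0382 0.038 ] top x rel -0.083
top x [-0.061  -0.0161  0.0306] y [-0.5438 -0.5432 -0.5251 -0.5064 -0.5055] d 0.0901 zout [-0.0077  0.0269]
 mid [-0.5247 -0.5243 -0.5251 -0.5253 -0.5248 -0.5243]
 origin [0.5305 0.036  0.038 ] top x rel -0.089
```

```bash
cat >> h.py <<'E'
def frame(az,t):
    az,t=np.radians(az),np.radians(t)
    z=np.array([np.cos(az)*np.sin(t),np.sin(az)*np.sin(t),np.cos(t)]); x=np.array([np.cos(az)*np.cos(t),np.sin(az)*np.cos(t),-np.sin(t)])
    return np.c_[x,np.cross(z,x),z]
REST=(np.array([.532,.0375,.038]),frame(84.6,50))
def rows(pos,Rm,n,grip):
    s=get_state(); p0=np.array(s['tcp_pos']); r0=q(s['orientation']); r1=R.from_matrix(Rm); dv=(r0.inv()*r1).as_rotvec()
    print('dist',np.linalg.norm(pos-p0).round(4),'rot',np.degrees(np.linalg.norm(dv)).round(1))
    u=(pos-p0)/n; dr=(dv/n).round(3); r=r0; out=[]
    for i in range(n):
        out+=[grip,*(r.inv().apply(u)*1000).round(1),*dr]; r=r*R.from_rotvec(dr)
    for i in range(0,len(out),56): print([float(v) for v in out[i:i+56]])
G1=np.diag([1.,-1,-1])
def tool1(F,off,back=.016):   # edge grasp: cassette origin at off in F
    o,M=F; oc=o+M@np.array(off); return oc-M[:,2]*back, M@G1
E
python3 -c "
from h import *
rows(*tool1(REST,(-.090,0,.08)),16,0)"
```

```text
dist 0.2659 rot 52.2
[0.0, -16.1, -1.5, 4.0, 0.007, -0.054, 0.015, 0.0, -15.9, -1.3, 4.8, 0.007, -0.054, 0.015, 0.0, -15.6, -1.0, 5.7, 0.007, -0.054, 0.015, 0.0, -15.3, -0.7, 6.5, 0.007, -0.054, 0.015, 0.0, -14.9, -0.4, 7.4, 0.007, -0.054, 0.015, 0.0, -14.5, -0.2, 8.1, 0.007, -0.054, 0.015, 0.0, -14.0, 0.1, 8.9, 0.007, -0.054, 0.015, 0.0, -13.5, 0.4, 9.7, 0.007, -0.054, 0.015]
[0.0, -13.0, 0.6, 10.4, 0.007, -0.054, 0.015, 0.0, -12.4, 0.9, 11.1, 0.007, -0.054, 0.015, 0.0, -11.8, 1.2, 11.7, 0.007, -0.054, 0.015, 0.0, -11.1, 1.4, 12.3, 0.007, -0.054, 0.015, 0.0, -10.4, 1.7, 12.9, 0.007, -0.054, 0.015, 0.0, -9.6, 1.9, 13.4, 0.007, -0.054, 0.015, 0.0, -8.9, 2.2, 13.9, 0.007, -0.054, 0.015, 0.0, -8.1, 2.4, 14.3, 0.007, -0.054, 0.015]
```

Emit:
arm_command(moves=[0, -16, -1.5, 4, 0.007, -0.054, 0.015, 0, -16, -1.3, 5, 0.007, -0.054, 0.015, 0, -15.5, -1, 5.5, 0.007, -0.054, 0.015, 0, -15.5, -0.7, 6.5, 0.007, -0.054, 0.015, 0, -15, -0.4, 7.5, 0.007, -0.054, 0.015, 0, -14.5, -0.2, 8, 0.007, -0.054, 0.015, 0, -14, 0.1, 9, 0.007, -0.054, 0.015, 0, -13.5, 0.4, 9.7, 0.007, -0.054, 0.015])

```text
clock: 7.2
tcp_pos: [0.5207, 0.1565, 0.1776]
orientation: [0.147, 0.674, 0.707, -0.159]
wrist_force: [0.4, -0.5, -0.9]
finger_gap: 0.0595
grip_force: 22.6
```

Emit:
arm_command(moves=[0, -13, 0.6, 10.4, 0.007, -0.054, 0.015, 0, -12.4, 0.9, 11, 0.007, -0.054, 0.015, 0, -11.8, 1.2, 11.7, 0.007, -0.054, 0.015, 0, -11, 1.4, 12.3, 0.007, -0.054, 0.015, 0, -10.4, 1.7, 13, 0.007, -0.054, 0.015, 0, -9.6, 1.9, 13.4, 0.007, -0.054, 0.015, 0, -9, 2.2, 14, 0.007, -0.054, 0.015, 0, -8, 2.4, 14.3, 0.007, -0.054, 0.015])

```text
clock: 8.2
tcp_pos: [0.5308, 0.0278, 0.1456]
orientation: [0.285, 0.669, 0.613, -0.31]
wrist_force: [0.5, 0.3, -2.0]
finger_gap: 0.0595
grip_force: 22.6
```

Emit:
arm_command(moves=[0, 0, 0, 0, 0, 0, 0, 0, 0, 0, 0, 0, 0, 0])

```text
clock: 8.45
tcp_pos: [0.5306, 0.0284, 0.1453]
orientation: [0.284, 0.669, 0.614, -0.309]
wrist_force: [0.5, 0.1, -1.9]
finger_gap: 0.0593
grip_force: 22.6
```

```bash
python3 wr.py w2; python3 - <<'E'
from h import *
im,P=cloud('side'); cv2.imwrite('pics/s2.png',im)
a=np.hstack([cv2.resize(cv2.imread('pics/w2.png'),(400,300)),cv2.resize(im[110:260,180:380],(400,300))]); cv2.imwrite('pics/m2.png',a)
rows(*tool1(REST,(-.082,0,.03)),4,0)
E
```

```text
8.5 [0.5307 0.0284 0.1455] [ 0.2845  0.6686  0.6136 -0.3092] [ 0.304  0.601 -0.019  1.371 -0.783  2.136]
rest [0.5334 0.0748 0.1318] [0.065 0.76  0.647] 6166 9856 tilt 49.7 az 85.09 [[0.5105, 0.0228, 0.0436], [0.5556, 0.0884, 0.1791]]
dist 0.0485 rot 0.6
[0.0, 1.5, 0.0, 12.0, 0.002, -0.001, 0.001, 0.0, 1.5, 0.0, 12.0, 0.002, -0.001, 0.001, 0.0, 1.5, 0.1, 12.0, 0.002, -0.001, 0.001, 0.0, 1.5, 0.1, 12.0, 0.002, -0.001, 0.001]
```

View pics/m2.png

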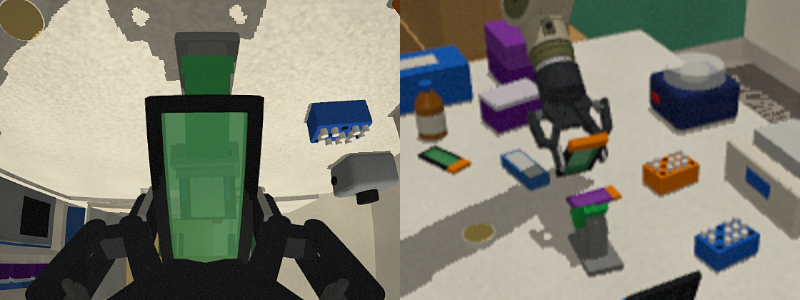

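The left half shows the cassette held squarely, centred on the rest behind it at about (205,95). In the right half it is tilted above the rest with its orange end up. Next I'll check the in-hand offsets.

```bash
python3 - <<'E'
from h import *
P=np.load('w2.npy'); im=cv2.imread('pics/w2.png'); s=get_state()
T=(P-np.array(s['tcp_pos']))@q(s['orientation']).as_matrix()
g=np.isfinite(T[...,0])&(abs(T[...,1])<.045)&(abs(T[...,2]+.028)<.012)&(T[...,0]>-.02)&(T[...,0]<.1)
p=T[g]; c,n,k=ransac(p); f=p[k]; print(len(p),c.round(4),n.round(3),np.percentile(f,[1,50,99],axis=0).round(4).tolist())
m=abs(f[:,1])<.015; print('foot x',np.sort(f[m,0])[-60:].round(4)[[0,30,59]]); m=(f[:,0]>.03)&(f[:,0]<.06); print('y edges',np.percentile(f[m,1],[.5,99.5]))
w=cv2.imread('pics/w2.png')
E
```

```text
bash:   767 Killed                     python3 - <<'E'
from h import *
P=np.load('w2.npy'); im=cv2.imread('pics/w2.png'); s=get_state()
T=(P-np.array(s['tcp_pos']))@q(s['orientation']).as_matrix()
g=np.isfinite(T[...,0])&(abs(T[...,1])<.045)&(abs(T[...,2]+.028)<.012)&(T[...,0]>-.02)&(T[...,0]<.1)
p=T[g]; c,n,k=ransac(p); f=p[k]; print(len(p),c.round(4),n.round(3),np.percentile(f,[1,50,99],axis=0).round(4).tolist())
m=abs(f[:,1])<.015; print('foot x',np.sort(f[m,0])[-60:].round(4)[[0,30,59]]); m=(f[:,0]>.03)&(f[:,0]<.06); print('y edges',np.percentile(f[m,1],[.5,99.5]))
w=cv2.imread('pics/w2.png')
E
```

Emit:
arm_command(moves=[0, 1.5, 0, 12, 0.002, -0.001, 0.001, 0, 1.5, 0, 12, 0.002, -0.001, 0.001, 0, 1.5, 0.1, 12, 0.002, -0.001, 0.001, 0, 1.5, 0.1, 12, 0.002, -0.001, 0.001])

```text
clock: 9.05
tcp_pos: [0.5272, -0.0056, 0.1083]
orientation: [0.283, 0.67, 0.61, -0.314]
wrist_force: [0.4, -0.5, -2.2]
finger_gap: 0.0595
grip_force: 22.6
```

```bash
sed -i 's/svd(p\[best\]-c)/svd(p[best]-c,full_matrices=False)/' h.py; python3 - <<'E'
from h import *
P=np.load('w2.npy')
T=(P-np.array([.5307,.0284,.1455]))@q([.2845,.6686,.6136,-.3092]).as_matrix()
g=np.isfinite(T[...,0])&(abs(T[...,1])<.045)&(abs(T[...,2]+.028)<.012)&(T[...,0]>-.02)&(T[...,0]<.1)
p=T[g]; c,n,k=ransac(p); f=p[k]; print(len(p),c.round(4),n.round(3),np.percentile(f,[1,50,99],axis=0).round(4).tolist())
m=abs(f[:,1])<.015; print('foot x',np.sort(f[m,0])[-60:].round(4)[[0,30,59]]); m=(f[:,0]>.03)&(f[:,0]<.06); print('y edges',np.percentile(f[m,1],[.5,99.5]))
rows(*tool1(REST,(-.082,0,.004)),4,0)
E
```

```text
32972 [ 0.0308 -0.0007 -0.0271] [ 0.006 -0.001  1.   ] [[-0.0185, -0.0305, -0.0293], [0.0332, -0.0008, -0.0269], [0.0697, 0.0292, -0.0252]]
foot x [0.07   0.0701 0.0703]
y edges [-0.03054113  0.02895601]
dist 0.024 rot 0.2
[0.0, -0.1, 0.2, 6.0, -0.001, 0.0, 0.001, 0.0, -0.1, 0.2, 6.0, -0.001, 0.0, 0.001, 0.0, -0.1, 0.2, 6.0, -0.001, 0.0, 0.001, 0.0, -0.1, 0.2, 6.0, -0.001, 0.0, 0.001]
```

Emit:
arm_command(moves=[0, 0, 0.2, 6, 0, 0, 0, 0, 0, 0.2, 6, 0, 0, 0, 0, 0, 0.2, 5, 0, 0, 0, 0, 0, 0.2, 4, 0, 0, 0, 0, 4, 0, 0, 0, 0, 0, 0, 2, 0, 0, 0, 0, 0, 0, 2, 0, 0, 0, 0, 0, 0, 0, 0, 0, 0, 0, 0])

```text
clock: 10.05
tcp_pos: [0.5273, -0.0156, 0.0894]
orientation: [0.284, 0.67, 0.61, -0.313]
wrist_force: [-0.5, 0.5, -2.0]
finger_gap: 0.0596
grip_force: 22.6
```

```bash
python3 - <<'E'
from h import *
s=get_state(); M=q(s['orientation']).as_matrix(); o=np.array(s['tcp_pos'])-M[:,2]*.015
print((REST[1].T@(o-REST[0])).round(4), (M.T@s['wrist_force']).round(2))
E
python3 wr.py w3; python3 - <<'E'
from h import *
im,P=cloud('side'); a=np.hstack([cv2.resize(cv2.imread('pics/w3.png'),(400,300)),cv2.resize(im[150:250,210:343],(400,300))]); cv2.imwrite('pics/m3.png',a)
E
```

```text
[-0.0736 -0.0003  0.0072] [ 1.85 -0.53  0.89]
10.1 [ 0.5272 -0.0156  0.0895] [ 0.2836  0.6698  0.6104 -0.3135] [ 0.234  0.617 -0.146  1.177 -0.811  2.058]
rest [0.5322 0.0364 0.0712] [0.083 0.694 0.715] 15867 17489 tilt 44.4 az 83.15 [[0.508, -0.0009, 0.0481], [0.5532, 0.0616, 0.1151]]
```

View pics/m3.png

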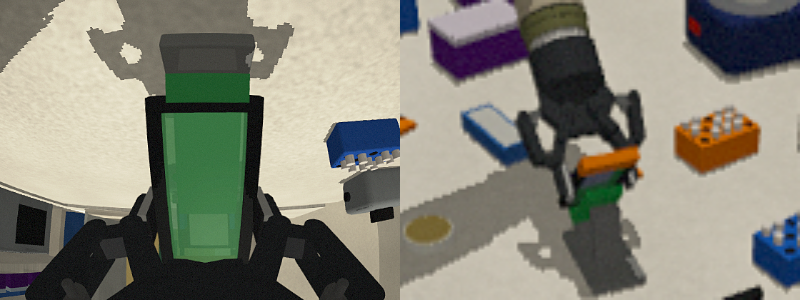

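The left half shows the cassette foot just above the green ledge, centred at about (205,105). The right half shows it over the rest with no contact yet. I'll continue softly.

Emit:
arm_command(moves=[0, 0, 0, 2, 0, 0, 0, 0, 0, 0, 2, 0, 0, 0, 0, 0, 0, 1.5, 0, 0, 0, 0, 1.5, 0, 0, 0, 0, 0, 0, 1, 0, 0, 0, 0, 0, 0, 0, 0, 0, 0, 0, 0])

```text
clock: 10.9
tcp_pos: [0.527, -0.0183, 0.084]
orientation: [0.284, 0.67, 0.61, -0.313]
wrist_force: [-0.6, -0.5, -1.7]
finger_gap: 0.0594
grip_force: 22.6
```

```bash
cat > chk.py <<'E'
from h import *
s=get_state(); M=q(s['orientation']).as_matrix(); o=np.array(s['tcp_pos'])-M[:,2]*.015
print((REST[1].T@(o-REST[0])).round(4), (M.T@s['wrist_force']).round(2))
E
python3 chk.py
```

```text
[-0.0713 -0.0003  0.0016] [ 0.93 -0.57  1.57]
```

Emit:
arm_command(moves=[0, 0, 0, 1, 0, 0, 0, 0, 1, 0, 0, 0, 0, 0, 0, 0, 0, 0, 0, 0, 0])

```text
clock: 11.28
tcp_pos: [0.5269, -0.0185, 0.0826]
orientation: [0.284, 0.67, 0.61, -0.314]
wrist_force: [0.6, -0.3, -0.5]
finger_gap: 0.0594
grip_force: 22.6
```

```bash
python3 chk.py
```

```text
[-0.0703 -0.0002  0.0006] [0.24 0.65 0.56]
```

Emit:
arm_command(moves=[0.5, 0, 0, 0, 0, 0, 0, 0.75, 0, 0, 0, 0, 0, 0, 1, 0, 0, 0, 0, 0, 0, 1, 0, 0, 0, 0, 0, 0, 1, 0, 0, -5, 0, 0, 0, 1, 0, 0, -15, 0, 0, 0, 1, 0, 0, -30, 0, 0, 0, 1, 0, 0, -50, 0, 0, 0])

```text
clock: 12.28
tcp_pos: [0.5336, 0.0576, 0.1472]
orientation: [0.283, 0.67, 0.61, -0.315]
wrist_force: [0.9, 0.4, 0.8]
finger_gap: 0.0856
grip_force: 0.0
```

```bash
python3 wr.py w4; python3 - <<'E'
from h import *
im,P=cloud('side'); a=np.hstack([cv2.resize(cv2.imread('pics/w4.png'),(400,300)),cv2.resize(im[150:250,210:343],(400,300))]); cv2.imwrite('pics/m4.png',a)
# cassette in rest frame
P=np.load('w4.npy'); F=(P-REST[0])@REST[1]
g=np.isfinite(F[...,0])&(abs(F[...,1])<.045)&(abs(F[...,2]-.012)<.008)&(F[...,0]>-.16)&(F[...,0]<.01)
f=F[g]; c,n,k=ransac(f); f=f[k]; print(c.round(4),n.round(3),np.percentile(f,[1,50,99],axis=0).round(4).tolist())
s=get_state(); print(s['tcp_pos'])
E
```

```text
12.325 [0.5358 0.0623 0.1516] [ 0.2849  0.6701  0.6107 -0.3111] [ 0.354  0.648  0.072  1.467 -0.762  2.21 ]
rest [0.5302 0.0173 0.0803] [0.067 0.755 0.652] 6277 7691 tilt 49.3 az 84.95 [[0.5064, -0.0205, 0.0481], [0.5528, 0.0615, 0.1257]]
panel [ 0.5233 -0.2647  0.1289] [-0.054  0.966  0.255] 448 451 tilt 75.2 az 93.17 [[0.4577, -0.2714, 0.0785], [0.5655, -0.2497, 0.1387]]
[-0.0657  0.0007  0.012 ] [-0.008  0.005  1.   ] [[-0.138, -0.0288, 0.0099], [-0.0627, 0.0008, 0.0119], [-0.0033, 0.0301, 0.0144]]
[0.53637686 0.06104664 0.14992249]
```

View pics/m4.png

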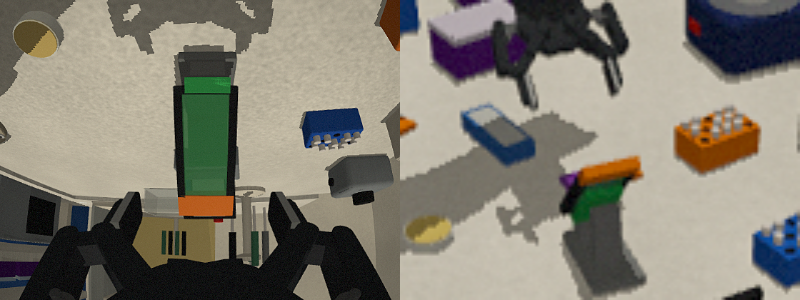

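The left half shows the cassette lying flat on the rest with its orange end up at (207,205). It fits at (-70, 0.7, 0) mm in the rest's frame, so it is released and leaning. Next is the regrasp from above by its thickness.

Emit:
arm_command(moves=[1, -38, 0, -32, 0, 0, 0, 1, -38, 0, -32, 0, 0, 0, 0.2, 0, 0, 0, 0, 0, 0])

```text
clock: 12.75
tcp_pos: [0.5359, 0.058, 0.2497]
orientation: [0.285, 0.671, 0.61, -0.311]
wrist_force: [1.1, 0.1, -0.8]
finger_gap: 0.07
grip_force: 0.0
```

```bash
cat >> h.py <<'E'
G2=np.array([[0,0,1.],[1,0,0],[0,1,0]])  # tool x=y_c, y=z_c, z=x_c
def tool2(F,tip): return F[0]+F[1]@np.array(tip), F[1]@G2
E
python3 - <<'E'
from h import *
print(np.linalg.det(G2))
y=frame(84.6,90)[:,2]; z=np.array([0,0,-1.]); x=np.cross(y,z)
rows(np.array([.53,-.03,.33]),np.c_[x,y,z],14,.2)
E
```

```text
1.0
dist 0.1193 rot 100.3
[0.2, -8.4, 0.2, 1.1, -0.048, 0.049, -0.105, 0.2, -8.5, -0.7, 0.7, -0.048, 0.049, -0.105, 0.2, -8.4, -1.6, 0.2, -0.048, 0.049, -0.105, 0.2, -8.1, -2.5, -0.3, -0.048, 0.049, -0.105, 0.2, -7.8, -3.3, -0.8, -0.048, 0.049, -0.105, 0.2, -7.4, -4.1, -1.4, -0.048, 0.049, -0.105, 0.2, -6.8, -4.7, -1.9, -0.048, 0.049, -0.105, 0.2, -6.2, -5.3, -2.5, -0.048, 0.049, -0.105]
[0.2, -5.5, -5.8, -3.0, -0.048, 0.049, -0.105, 0.2, -4.7, -6.2, -3.6, -0.048, 0.049, -0.105, 0.2, -3.8, -6.4, -4.1, -0.048, 0.049, -0.105, 0.2, -2.9, -6.6, -4.6, -0.048, 0.049, -0.105, 0.2, -2.0, -6.6, -5.0, -0.048, 0.049, -0.105, 0.2, -1.1, -6.5, -5.4, -0.048, 0.049, -0.105]
```

Emit:
arm_command(moves=[0.2, -8.4, 0.2, 1, -0.048, 0.049, -0.105, 0.2, -8.5, -0.7, 0.7, -0.048, 0.049, -0.105, 0.2, -8.4, -1.6, 0.2, -0.048, 0.049, -0.105, 0.2, -8, -2.5, -0.3, -0.048, 0.049, -0.105, 0.2, -7.8, -3.3, -0.8, -0.048, 0.049, -0.105, 0.2, -7.4, -4, -1.4, -0.048, 0.049, -0.105, 0.2, -6.8, -4.7, -2, -0.048, 0.049, -0.105, 0.2, -6.2, -5.3, -2.5, -0.048, 0.049, -0.105])

```text
clock: 13.75
tcp_pos: [0.531, 0.0076, 0.2913]
orientation: [0.13, 0.347, 0.917, -0.15]
wrist_force: [0.9, 0.0, 0.5]
finger_gap: 0.0514
grip_force: 0.0
```

Emit:
arm_command(moves=[0.2, -5.5, -5.8, -3, -0.048, 0.049, -0.105, 0.2, -4.7, -6, -3.6, -0.048, 0.049, -0.105, 0.2, -3.8, -6.4, -4, -0.048, 0.049, -0.105, 0.2, -3, -6.6, -4.6, -0.048, 0.049, -0.105, 0.2, -2, -6.6, -5, -0.048, 0.049, -0.105, 0.2, -1, -6.5, -5.4, -0.048, 0.049, -0.105, 0.2, 0, 0, 0, 0, 0, 0])

```text
clock: 14.62
tcp_pos: [0.53, -0.0311, 0.3253]
orientation: [-0.008, 0.047, 0.999, -0.002]
wrist_force: [0.4, -0.2, 0.3]
finger_gap: 0.051
grip_force: 0.0
```

```bash
python3 - <<'E'
from h import *
s=get_state(); print(s['joint_pos'].round(2),s['tcp_pos'].round(3))
rows(*tool2(REST,(-.203,.0005,.006)),8,.2)
E
```

```text
[-0.21  0.23  0.17  1.52 -0.01 -0.11] [ 0.53  -0.031  0.325]
dist 0.1403 rot 40.3
[0.2, 0.4, -7.1, 16.0, -0.088, -0.002, -0.001, 0.2, 0.4, -8.5, 15.3, -0.088, -0.002, -0.001, 0.2, 0.4, -9.8, 14.5, -0.088, -0.002, -0.001, 0.2, 0.5, -11.0, 13.6, -0.088, -0.002, -0.001, 0.2, 0.5, -12.2, 12.6, -0.088, -0.002, -0.001, 0.2, 0.6, -13.2, 11.5, -0.088, -0.002, -0.001, 0.2, 0.6, -14.2, 10.3, -0.088, -0.002, -0.001, 0.2, 0.6, -15.1, 9.0, -0.088, -0.002, -0.001]
```

Emit:
arm_command(moves=[0.2, 0.4, -7, 16, -0.088, -0.002, -0.001, 0.2, 0.4, -8.5, 15.3, -0.088, -0.002, -0.001, 0.2, 0.4, -9.8, 14.5, -0.088, -0.002, -0.001, 0.2, 0.5, -11, 13.6, -0.088, -0.002, -0.001, 0.2, 0.5, -12.2, 12.6, -0.088, -0.002, -0.001, 0.2, 0.6, -13.2, 11.5, -0.088, -0.002, -0.001, 0.2, 0.6, -14.2, 10.3, -0.088, -0.002, -0.001, 0.2, 0.6, -15, 9, -0.088, -0.002, -0.001])

```text
clock: 15.62
tcp_pos: [0.5191, -0.0854, 0.1978]
orientation: [0.017, 0.042, 0.938, 0.343]
wrist_force: [0.3, 0.4, 0.3]
finger_gap: 0.051
grip_force: 0.0
```

Emit:
arm_command(moves=[0.2, 0, 0, 0, 0, 0, 0, 0.2, 0, 0, 0, 0, 0, 0])

```text
clock: 15.88
tcp_pos: [0.5196, -0.0853, 0.1993]
orientation: [0.017, 0.041, 0.939, 0.342]
wrist_force: [-0.2, 0.7, 0.1]
finger_gap: 0.0512
grip_force: 0.0
```

```bash
python3 - <<'E'
from h import *
rows(*tool2(REST,(-.103,.0005,.006)),4,.2)
im,P=cloud('wrist'); F=(P-REST[0])@REST[1]
g=np.isfinite(F[...,0])&masks(im)['orange']&(abs(F[...,1])<.045)&(abs(F[...,2]-.008)<.015)&(F[...,0]<-.09)&(F[...,0]>-.16)
print(g.sum(),np.percentile(F[g],[2,50,98],axis=0).round(4) if g.sum()>20 else '')
s,_=read_camera('side'); cv2.imwrite('pics/m5.png',np.hstack([cv2.resize(im,(400,300)),cv2.resize(s[130:250,200:360],(400,300))]))
E
```

```text
dist 0.1 rot 0.4
[0.2, -0.1, -0.8, 25.0, 0.0, -0.0, 0.002, 0.2, -0.1, -0.8, 25.0, 0.0, -0.0, 0.002, 0.2, -0.1, -0.8, 25.0, 0.0, -0.0, 0.002, 0.2, -0.1, -0.8, 25.0, 0.0, -0.0, 0.002]
1494 [[-1.414e-01 -2.800e-02  1.000e-04]
 [-1.401e-01  4.400e-03  6.100e-03]
 [-1.229e-01  3.020e-02  1.160e-02]]
```

View pics/m5.png

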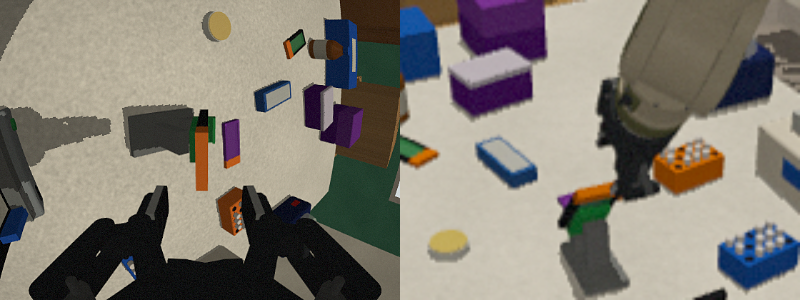

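The left half shows the orange end face edge-on at (203,155), between the fingertips at about 155 and 255. It measures x = -140 and z = 0 to 12 mm, as expected. I'll descend and grip.

Emit:
arm_command(moves=[0.2, 0, -0.8, 25, 0, 0, 0.002, 0.2, 0, -0.8, 25, 0, 0, 0.002, 0.2, 0, -0.8, 25, 0, 0, 0.002, 0.2, 0, -0.8, 15, 0, 0, 0.002, 0.2, 0, 0, 10, 0, 0, 0, 0.2, 0, 0, 0, 0, 0, 0])

```text
clock: 16.73
tcp_pos: [0.5255, -0.0236, 0.121]
orientation: [0.016, 0.044, 0.938, 0.342]
wrist_force: [-0.4, -0.5, -0.3]
finger_gap: 0.0513
grip_force: 0.0
```

```bash
python3 - <<'E'
from h import *
rows(*tool2(REST,(-.103,.0005,.006)),1,.2)
E
```

```text
dist 0.0004 rot 0.1
[0.2, -0.2, -0.3, 0.0, 0.001, -0.001, -0.0]
```

Emit:
arm_command(moves=[-0.2, 0, 0, 0, 0, 0, 0, -0.45, 0, 0, 0, 0, 0, 0, -0.6, 0, 0, 0, 0, 0, 0, -0.7, 0, 0, 0, 0, 0, 0, -0.8, 0, 0, 0, 0, 0, 0, -0.9, 0, 0, 0, 0, 0, 0, -1, 0, 0, 0, 0, 0, 0, -1, 0, 0, 0, 0, 0, 0], newtons=20)

```text
clock: 17.73
tcp_pos: [0.5258, -0.024, 0.1213]
orientation: [0.016, 0.045, 0.938, 0.343]
wrist_force: [0.2, 1.1, 5.2]
finger_gap: 0.0119
grip_force: 19.8
```

Emit:
arm_command(moves=[-1, 0, 2, -3, 0, 0, 0, -1, 0, 4, -6, 0, 0, 0, -1, 0, 12, -12, 0, 0, 0, -1, 0, 18, -20, 0, 0, 0, -1, 0, 20, -24, 0, 0, 0, -1, 0, 20, -24, 0, 0, 0, -1, 0, 12, -14, 0, 0, 0, -1, 0, 0, 0, 0, 0, 0])

```text
clock: 18.73
tcp_pos: [0.5264, -0.0238, 0.258]
orientation: [0.017, 0.044, 0.939, 0.342]
wrist_force: [0.6, -0.7, -1.9]
finger_gap: 0.0117
grip_force: 20.0
```

```bash
python3 - <<'E'
from h import *
# panel pose from start clouds (top, side) and w4
MP=frame(93.2,75); x,y,z=MP.T
for n,f in(('top','top'),('side','side'),('w4','w4')):
    P=np.load(n+'.npy'); im=cv2.imread(f'pics/{f}.png')
    p=P[np.isfinite(P[...,0])&(P[...,0]>.42)&(P[...,0]<.6)&(P[...,1]>-.33)&(P[...,1]<-.18)&(P[...,2]>.065)]
    d0=p@z; c,nn,k=ransac(p); d=np.median(p[k]@z); f_=p[k]
    a,b=f_@x,f_@y
    bm=masks(im)['blue']&np.isfinite(P[...,0])&(P[...,0]>.42)&(P[...,0]<.6)&(P[...,1]>-.33)&(P[...,1]<-.18)&(P[...,2]>.04); B=P[bm]
    print(n,'az',np.degrees(np.arctan2(nn[1],nn[0])).round(2),'d',d.round(4),'y',np.percentile(b,[1,50,99]).round(4),'mid',((np.percentile(b,1)+np.percentile(b,99))/2).round(4))
    yb=np.sort(B@y); print('  blue y',len(yb),[(v[len(v)//20].round(4),np.median(v).round(4),v[-1-len(v)//20].round(4)) for v in (yb[yb<np.mean(yb)],yb[yb>=np.mean(yb)]) if len(v)>3])
    yc=(np.percentile(b,1)+np.percentile(b,99))/2; o=z*d+y*yc; o=o+x*((o[2]-.052)/-x[2]); print('  origin',o.round(4))
im,P=cloud('top'); np.save('t6.npy',P); cv2.imwrite('pics/t6.png',im)
F=(P-np.array([.507,-.25,.052]))@MP
s=get_state();print(s['joint_pos'].round(2))
E
```

```text
top az 93.34 d -0.2511 y [-0.5463 -0.4896 -0.4378] mid -0.4921
  blue y 86 [(np.float64(-0.5419), np.float64(-0.5332), np.float64(-0.5296)), (np.float64(-0.4567), np.float64(-0.4509), np.float64(-0.4476))]
  origin [ 0.5066 -0.246   0.052 ]
side az 92.95 d -0.262 y [-0.5466 -0.4822 -0.4381] mid -0.4924
  blue y 22 [(np.float64(-0.4543), np.float64(-0.4505), np.float64(-0.449)), (np.float64(-0.449), np.float64(-0.4481), np.float64(-0.4469))]
  origin [ 0.5075 -0.2572  0.052 ]
w4 az 93.17 d -0.2501 y [-0.55   -0.5109 -0.4419] mid -0.4959
  blue y 0 []
  origin [ 0.5104 -0.2448  0.052 ]
[-0.55  0.38  0.01  1.55  0.62 -0.57]
  return _methods._mean(a, axis=axis, dtype=dtype,
  ret = ret.dtype.type(ret / rcount)
```

```bash
cat >> h.py <<'E'
PANEL=(np.array([.509,-.2448,.052]),frame(93.2,75))
def place(off): return tool2(PANEL,np.array(off)+[-.033,0,.006])
E
python3 - <<'E'
from h import *
rows(*place((-.16,0,.035)),16,-1)
E
```

```text
dist 0.2322 rot 26.5
[-1.0, -0.3, -11.4, -9.0, 0.027, 0.004, -0.008, -1.0, -0.2, -11.7, -8.6, 0.027, 0.004, -0.008, -1.0, -0.1, -11.9, -8.3, 0.027, 0.004, -0.008, -1.0, 0.0, -12.1, -8.0, 0.027, 0.004, -0.008, -1.0, 0.2, -12.3, -7.7, 0.027, 0.004, -0.008, -1.0, 0.3, -12.5, -7.3, 0.027, 0.004, -0.008, -1.0, 0.4, -12.7, -7.0, 0.027, 0.004, -0.008, -1.0, 0.6, -12.9, -6.7, 0.027, 0.004, -0.008]
[-1.0, 0.7, -13.1, -6.3, 0.027, 0.004, -0.008, -1.0, 0.8, -13.2, -5.9, 0.027, 0.004, -0.008, -1.0, 0.9, -13.4, -5.6, 0.027, 0.004, -0.008, -1.0, 1.1, -13.5, -5.2, 0.027, 0.004, -0.008, -1.0, 1.2, -13.6, -4.8, 0.027, 0.004, -0.008, -1.0, 1.3, -13.7, -4.5, 0.027, 0.004, -0.008, -1.0, 1.5, -13.8, -4.1, 0.027, 0.004, -0.008, -1.0, 1.6, -13.9, -3.7, 0.027, 0.004, -0.008]
```

Emit:
arm_command(moves=[-1, -0.3, -11.4, -9, 0.027, 0.004, -0.008, -1, -0.2, -11.7, -8.6, 0.027, 0.004, -0.008, -1, 0, -12, -8.3, 0.027, 0.004, -0.008, -1, 0, -12, -8, 0.027, 0.004, -0.008, -1, 0.2, -12.3, -7.7, 0.027, 0.004, -0.008, -1, 0.3, -12.5, -7.3, 0.027, 0.004, -0.008, -1, 0.4, -12.7, -7, 0.027, 0.004, -0.008, -1, 0.6, -13, -6.7, 0.027, 0.004, -0.008])

```text
clock: 19.77
tcp_pos: [0.5173, -0.1402, 0.2519]
orientation: [0.007, 0.011, 0.971, 0.238]
wrist_force: [0.5, -0.6, -2.4]
finger_gap: 0.0117
grip_force: 20.0
```

Emit:
arm_command(moves=[-1, 0.7, -13, -6.3, 0.027, 0.004, -0.008, -1, 0.8, -13.2, -6, 0.027, 0.004, -0.008, -1, 1, -13.4, -5.6, 0.027, 0.004, -0.008, -1, 1, -13.5, -5.2, 0.027, 0.004, -0.008, -1, 1.2, -13.6, -4.8, 0.027, 0.004, -0.008, -1, 1.3, -13.7, -4.5, 0.027, 0.004, -0.008, -1, 1.5, -13.8, -4, 0.027, 0.004, -0.008, -1, 1.5, -14, -3.7, 0.027, 0.004, -0.008])

```text
clock: 20.78
tcp_pos: [0.509, -0.2558, 0.2479]
orientation: [-0.003, -0.024, 0.991, 0.132]
wrist_force: [-0.3, 0.0, -1.2]
finger_gap: 0.0115
grip_force: 19.9
```

Emit:
arm_command(moves=[-1, 0, 0, 0, 0, 0, 0, -1, 0, 0, 0, 0, 0, 0])

```text
clock: 21.02
tcp_pos: [0.509, -0.2546, 0.2478]
orientation: [-0.003, -0.023, 0.991, 0.133]
wrist_force: [-0.1, 0.2, -2.7]
finger_gap: 0.0115
grip_force: 19.9
```

```bash
python3 - <<'E'
from h import *
ims=[]
for n in('wrist','top'):
    s=get_state(); im,P=cloud(n); ims.append(im); np.save('p7'+n+'.npy',P); cv2.imwrite(f'pics/p7{n}.png',im)
    F=(P-PANEL[0])@PANEL[1]; fin=np.isfinite(F[...,0])
    T=(P-np.array(s['tcp_pos']))@q(s['orientation']).as_matrix()
    # panel
    p=F[fin&(abs(F[...,1])<.07)&(abs(F[...,2])<.008)&(F[...,0]>-.1)&(F[...,0]<-.005)]
    if len(p)>60:
        c,nn,k=ransac(p); f=p[k]; print(n,'panel',len(p),c.round(4),nn.round(3),np.percentile(f,[1,50,99],axis=0).round(4).tolist())
    b=F[masks(im)['blue']&fin&(abs(F[...,1])<.07)&(F[...,2]<.04)&(F[...,2]>-.01)&(F[...,0]>-.07)&(F[...,0]<.01)]
    for g in(b[b[:,1]<0],b[b[:,1]>0]):
        if len(g)>5: print('  guide',len(g),np.percentile(g,[3,50,97],axis=0).round(4).tolist())
    # cassette in tool
    c=T[fin&(abs(T[...,0])<.045)&(abs(T[...,1])<.02)&(T[...,2]>0)&(T[...,2]<.12)]
    if len(c)>60: print(n,'cass tool',len(c),np.percentile(c,[1,50,99],axis=0).round(4).tolist()); 
    o=T[fin&masks(im)['orange']&(abs(T[...,0])<.06)&(abs(T[...,1])<.03)&(abs(T[...,2])<.06)]
    if len(o)>20: print('  orange tool',len(o),np.percentile(o,[2,50,98],axis=0).round(4).tolist())
s=get_state(); M=q(s['orientation']).as_matrix(); print('tip in panel',(PANEL[1].T@(s['tcp_pos']-PANEL[0])).round(4))
sd,_=cloud('side')
cv2.imwrite('pics/m7.png',np.vstack([np.hstack([cv2.resize(ims[0],(400,300)),cv2.resize(sd[170:320,220:420],(400,300))]),np.hstack([cv2.resize(ims[1][185:245,340:420],(400,300),interpolation=cv2.INTER_CUBIC),cv2.resize(ims[0][100:310,200:480],(400,300))])]))
E
```

```text
wrist panel 3029 [-0.0687  0.0054 -0.0006] [-0.047  0.01   0.999] [[-0.0917, -0.0524, -0.0055], [-0.079, 0.0075, 0.0001], [-0.0089, 0.0552, 0.0037]]
  guide 528 [[-0.0512, -0.0438, 0.0009], [-0.04, -0.0374, 0.0111], [-0.0034, -0.0362, 0.0218]]
  guide 369 [[-0.0515, 0.0377, 0.0008], [-0.0496, 0.0434, 0.0118], [-0.0024, 0.0449, 0.0224]]
wrist cass tool 951 [[0.0294, -0.0059, 0.0003], [0.03, 0.0002, 0.033], [0.0304, 0.0059, 0.1013]]
  orange tool 4059 [[-0.0271, -0.0057, -0.0375], [0.0114, 0.0001, -0.0363], [0.0303, 0.0056, -0.0159]]
  guide 15 [[-0.047, -0.0498, 0.0064], [-0.0164, -0.0404, 0.0204], [0.0041, -0.0341, 0.0228]]
  guide 26 [[-0.0511, 0.0389, 0.0136], [-0.0329, 0.0429, 0.02], [-0.003, 0.0464, 0.0231]]
top cass tool 355 [[-0.0265, -0.0044, 0.0038], [0.0075, 0.0038, 0.0579], [0.0328, 0.0073, 0.1053]]
tip in panel [-0.1917  0.0004  0.0413]
```

View pics/m7.png

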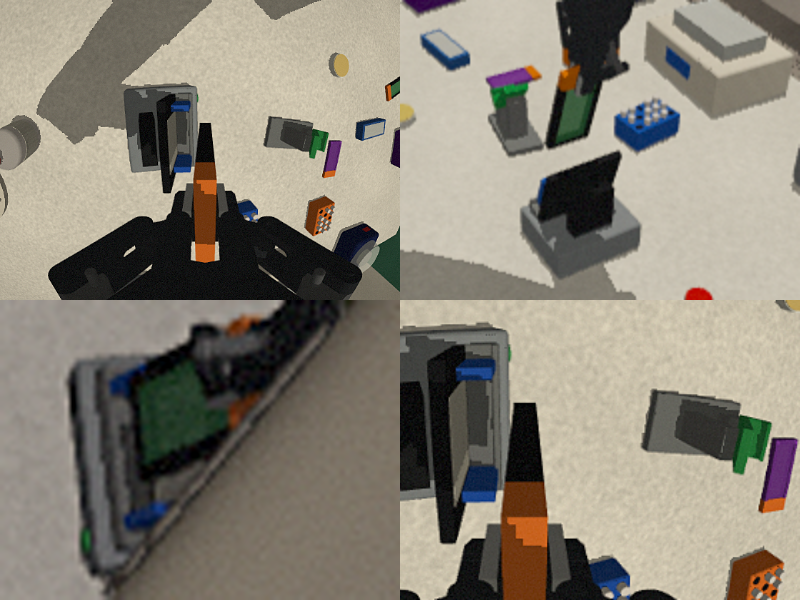

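Top-left and bottom-right show the cassette edge-on at (205,190), hanging straight, in front of the panel and between the blue guides. The guides' inner sides measure -36.5 and +38 mm and the panel plane sits at z = 0, so the panel frame is confirmed.

```bash
python3 - <<'E'
from h import *
rows(*place((-.15,.0008,.006)),4,-1)
E
```

```text
dist 0.0306 rot 0.6
[-1.0, 0.0, -7.3, 2.1, 0.001, 0.001, -0.002, -1.0, 0.0, -7.3, 2.1, 0.001, 0.001, -0.002, -1.0, 0.1, -7.3, 2.1, 0.001, 0.001, -0.002, -1.0, 0.1, -7.3, 2.2, 0.001, 0.001, -0.002]
```

Emit:
arm_command(moves=[-1, 0, -7.3, 2, 0.001, 0.001, -0.002, -1, 0, -7.3, 2, 0.001, 0.001, -0.002, -1, 0, -7.3, 2, 0.001, 0.001, -0.002, -1, 0, -7.3, 2, 0.001, 0.001, -0.002, -1, 0, 0, 10, 0, 0, 0, -1, 0, 0, 15, 0, 0, 0, -1, 0, 0, 15, 0, 0, 0, -1, 0, 0, 15, 0, 0, 0])

```text
clock: 22.18
tcp_pos: [0.5095, -0.2661, 0.1784]
orientation: [-0.004, -0.028, 0.991, 0.131]
wrist_force: [-0.2, -0.7, -1.8]
finger_gap: 0.0117
grip_force: 19.9
```

```bash
python3 - <<'E'
from h import *
rows(*place((-.076,.0008,.0035)),4,-1)
s=get_state(); print((PANEL[1].T@(s['tcp_pos']-PANEL[0])+[.033,0,-.006]).round(4),s['wrist_force'])
E
```

```text
dist 0.0188 rot 0.1
[-1.0, 0.0, -0.7, 4.6, 0.0, -0.0, -0.0, -1.0, 0.0, -0.7, 4.6, 0.0, -0.0, -0.0, -1.0, 0.0, -0.7, 4.6, 0.0, -0.0, -0.0, -1.0, 0.0, -0.7, 4.6, 0.0, -0.0, -0.0]
[-0.0946  0.0007  0.0062] [-0.1740763  -0.71421828 -1.84985365]
```

Emit:
arm_command(moves=[-1, 0, -0.7, 4.6, 0, 0, 0, -1, 0, -0.7, 4.6, 0, 0, 0, -1, 0, -0.7, 4.6, 0, 0, 0, -1, 0, -0.7, 3, 0, 0, 0, -1, 0, 0, 2, 0, 0, 0, -1, 0, 0, 1, 0, 0, 0, -1, 0, 0, 0, 0, 0, 0])

```text
clock: 23.05
tcp_pos: [0.5095, -0.2642, 0.1596]
orientation: [-0.004, -0.028, 0.991, 0.131]
wrist_force: [0.1, 0.3, -1.6]
finger_gap: 0.0121
grip_force: 19.9
```

```bash
python3 - <<'E'
from h import *
s=get_state(); print((PANEL[1].T@(s['tcp_pos']-PANEL[0])+[.033,0,-.006]).round(4),s['wrist_force'])
E
```

```text
[-0.076   0.0006  0.0032] [ 0.08762031  0.29521304 -1.58514995]
```

Emit:
arm_command(moves=[-1, 0, -1, 2, 0, 0, 0, -1, 0, -0.7, 1, 0, 0, 0, -1, 0, 0, 1, 0, 0, 0, -1, 0, 0, 0, 0, 0, 0])

```text
clock: 23.55
tcp_pos: [0.5095, -0.2647, 0.1552]
orientation: [-0.004, -0.027, 0.991, 0.131]
wrist_force: [0.3, -0.8, -2.2]
finger_gap: 0.0118
grip_force: 19.9
```

Emit:
arm_command(moves=[-1, 0, 0, 1, 0, 0, 0, -1, 0, 0, 0, 0, 0, 0])

```text
clock: 23.8
tcp_pos: [0.5096, -0.2646, 0.1545]
orientation: [-0.004, -0.028, 0.991, 0.131]
wrist_force: [-0.9, -0.6, -1.2]
finger_gap: 0.0116
grip_force: 20.1
```

Emit:
arm_command(moves=[-1, 0, 0, 0.7, 0, 0, 0, -1, 0, 0, 0, 0, 0, 0])

```text
clock: 24.05
tcp_pos: [0.5096, -0.2646, 0.1544]
orientation: [-0.003, -0.027, 0.991, 0.131]
wrist_force: [-1.2, -0.8, 5.5]
finger_gap: 0.012
grip_force: 20.9
```

```bash
python3 - <<'E'
from h import *
s=get_state(); print((PANEL[1].T@(s['tcp_pos']-PANEL[0])+[.033,0,-.006]).round(4),s['wrist_force'])
E
```

```text
[-0.0711  0.0005  0.0014] [-1.19325721 -0.81051972  5.50571532]
```

Emit:
arm_command(moves=[-0.8, 0, 0, 0, 0, 0, 0, -0.6, 0, 0, 0, 0, 0, 0, -0.4, 0, 0, 0, 0, 0, 0, -0.2, 0, 0, 0, 0, 0, 0, 0, 0, 0, 0, 0, 0, 0, 0.1, 0, 0, 0, 0, 0, 0, 0.1, 0, 0, 0, 0, 0, 0])

```text
clock: 24.92
tcp_pos: [0.5095, -0.2643, 0.1536]
orientation: [-0.004, -0.028, 0.991, 0.131]
wrist_force: [-0.7, 0.2, -0.8]
finger_gap: 0.0467
grip_force: 0.0
```

Emit:
arm_command(moves=[0.1, 0, 0, -5, 0, 0, 0, 0.1, 0, 0, -15, 0, 0, 0, 0.1, 0, 0, -25, 0, 0, 0, 0.1, 0, 0, -40, 0, 0, 0, 0.1, 0, 0, -40, 0, 0, 0, 0.1, 0, 0, 0, 0, 0, 0])

```text
clock: 25.68
tcp_pos: [0.5125, -0.2987, 0.2785]
orientation: [-0.001, -0.027, 0.991, 0.128]
wrist_force: [0.1, -0.5, -0.7]
finger_gap: 0.047
grip_force: 0.0
```

```bash
python3 - <<'E'
from h import *
im,P=cloud('wrist'); F=(P-PANEL[0])@PANEL[1]; fin=np.isfinite(F[...,0])
o=F[fin&masks(im)['orange']&(abs(F[...,1])<.05)&(abs(F[...,2])<.04)&(F[...,0]<-.1)]
print(len(o),np.percentile(o,[2,50,98],axis=0).round(4).tolist() if len(o) else '')
t,Pt=cloud('top'); F=(Pt-PANEL[0])@PANEL[1]
p=F[np.isfinite(F[...,0])&(abs(F[...,1])<.028)&(abs(F[...,2]-.01)<.012)&(F[...,0]<-.01)&(F[...,0]>-.15)]
c,n,k=ransac(p); print(c.round(4),n.round(3),k.sum(),np.percentile(p[k],[1,99],axis=0).round(4).tolist())
sd,_=cloud('side'); print(get_state()['finger_gap'],get_state()['wrist_force'])
cv2.imwrite('pics/m8.png',np.vstack([np.hstack([cv2.resize(im,(400,300)),cv2.resize(sd[170:320,220:420],(400,300))]),np.hstack([cv2.resize(t[185:245,340:420],(400,300),interpolation=cv2.INTER_CUBIC),cv2.resize(im[100:310,140:420],(400,300))])]))
E
```

```text
1173 [[-0.1419, -0.0275, -0.0006], [-0.1405, 0.003, 0.0055], [-0.1359, 0.0307, 0.011]]
[-0.081   0.0006  0.0101] [-0.008  0.006  1.   ] 387 [[-0.1432, -0.0259, 0.0071], [-0.0119, 0.0272, 0.0132]]
0.04700895265248311 [-0.87639333 -1.32534325  0.56184408]
```

View pics/m8.png

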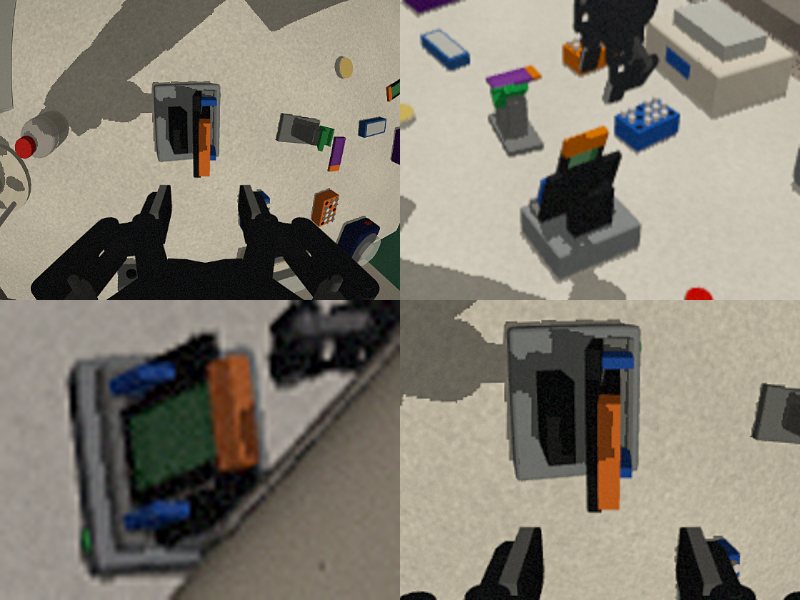

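The pictures show the cassette standing between the blue guides and leaning on the panel, with its orange end up and the gripper clear of it. It fits at about (-70.5, 1.5, 0) mm in the panel's frame, parallel to the panel.

```bash
python3 -c "
from workcell import hand_in; print(hand_in())"
```

```text
the job is handed in; nothing more can be done
None
```

The cassette went from the chilling block to the slanted rest, then was taken by its orange end and stood on the light panel's ledge, about 1.5 mm off centre, leaning back and released; the job is handed in, but no verdict was returned.

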